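# Sweep used screw caps into the catch bin

## Task

Clear the used caps off the raised metal tray: with the fingertips, sweep all three black screw caps along the tray and over its open edge into the white bin below. Only push the caps, lightly, without pinching them or picking them up, and leave the little amber vial among them and the flask and jar nearby standing where they are.

Things in the scene. Friction and masses are not known exactly. Their poses are not given: they have to be found in the camera images.
- station: fixed aluminium tray on feet, with a white catch bin joined to its -y side. Origin on the bench surface, z up. Tray: flat top 60 mm over the bench, x -115 to +115 mm, y from -115 mm (open edge, no rim) to +165 mm; rims 12 mm high on the other three sides. At the start each cap and the vial has its own lane along y (about 53 mm apart in x; y -45 to +85 mm), so a straight push along -y is free
- edge (a point): middle of the tray's open edge, on its top surface, 60 mm above the bench; same axes as the station (-y leads out over the bin)
- bin_floor (a point): centre of the inner floor of the open-topped bin, 4 mm above the bench; station axes. Inside 230 mm (x) by 100 mm (y); rim 55 mm above the bench, so 5 mm below the tray's top; it begins at the tray's open edge
- cap_a_center (a point): one of three identical loose black ribbed screw caps (discs of 34 mm diameter, 20 mm high, about 20 g), lying flat on the tray at the start; this point is its centre, 10 mm above its underside
- cap_b_center (a point): one of three identical loose black ribbed screw caps (discs of 34 mm diameter, 20 mm high, about 20 g), lying flat on the tray at the start; this point is its centre, 10 mm above its underside
- cap_c_center (a point): one of three identical loose black ribbed screw caps (discs of 34 mm diameter, 20 mm high, about 20 g), lying flat on the tray at the start; this point is its centre, 10 mm above its underside
- vial: loose amber glass vial with a white cap, standing on the tray among the caps, 28 mm diameter, 44 mm high; origin at the centre of its underside, z up
- flask: loose stoppered conical glass flask on the bench beyond the tray's closed (+y) end, 72 mm base diameter, 117 mm high; origin at the centre of its underside
- jar: loose jar with a white lid on the bench beyond the tray's closed (+y) end, 60 mm diameter, 75 mm high; origin at the centre of its underside

How it is judged:
At the end, for the whole second after the job is handed in: All three caps lie in the bin (centres within its inner walls and below 50 mm over the bench); vial, flask and jar stand upright (within 0.3 rad) within 20 mm of where they began (x of cap_a_center in the frame of station between -0.115 and 0.115 m and y of cap_a_center in the frame of station between -0.219 and -0.119 m and z of each of cap_a_center, cap_b_center, cap_c_center in the frame of station below 0.05 m and x of cap_b_center in the frame of station between -0.115 and 0.115 m and y of cap_b_center in the frame of station between -0.219 and -0.119 m and x of cap_c_center in the frame of station between -0.115 and 0.115 m and y of cap_c_center in the frame of station between -0.219 and -0.119 m and distance of each of vial, flask, jar from where it was at the start of the episode below 0.02 m and angle between each of vial, flask, jar's own z axis and vertical below 0.3 rad); the robot touches nothing.
It fails at once if a cap is pinched or pressed hard (over 15 N from the fingers) instead of lightly pushed (contact force between the fingers and cap_a above 15 N or contact force between the fingers and cap_b above 15 N or contact force between the fingers and cap_c above 15 N).
It fails at once if a cap is lifted (more than 15 mm clear of the tray's top) instead of pushed (z of any of cap_a_center, cap_b_center, cap_c_center in the frame of station above 0.085 m).
It fails at once if the vial, flask or jar is shifted more than 20 mm or tipped more than 0.3 rad (distance of any of vial, flask, jar from where it was at the start of the episode above 0.02 m or angle between any of vial, flask, jar's own z axis and vertical above 0.3 rad).
It also fails if it takes over 51 s, if anything falls off the work surface, if the arm or the gripper's body presses on something with over 40 N, if the wrist force passes 120 N, or if a joint passes its speed limit or range.

## Robot

A 6-joint arm with a two-finger parallel gripper is mounted at the origin on the work surface. World frame = base frame: x ahead of the robot, y to its left, z up, the work surface at z = 0. Lengths are in m, angles in rad, forces in N, time in s.
With the tool pointing down it reaches from about 0.35 to 0.875 m from the base axis. Payload 15.5 kg.
Tool frame: the origin (TCP) lies between the finger pads; the fingertips stand 17 mm ahead of it and the grasp point (between the pads) lies 2 mm behind it (arm.tip_extent is the distance from the TCP to the fingertips, in m); z points along the fingers, y is the line along which they close (so a half turn about z gives the same grasp; the last joint's range is limited). The gripper opens to 85 mm and grips with 20 to 120 N. Pads are 22 mm wide; open, the fingers measure 114 mm over their backs; the gripper's body (76 mm by 85 mm) begins 54 mm behind the grasp point. The pads swing forward as they close: fully open they stand 13 mm farther back than shut.
Start: joints at [1.23, 0.494, 1.345, -0, 1.302, -0.096], TCP at [0.151, 0.606, 0.248] pointing down, gripper open.
Joint ranges: [-2.91, 2.91], [-0.82, 2.16], [0.22, 2.67], [-1.22, 4.37], [0.12, 2.79], [-3.08, 3.08]. Speed limits (rad/s): [1.89, 1.89, 2.57, 3.01, 3.01, 3.01].

## Interface

Orientations are given as a 3x3 rotation matrix whose columns are the frame's x, y, z axes.
In Python, from bench import arm gives the robot as it stands.
- The arm moves only by the tool apply_moves, never from a script. Its argument "targets" is a list of rows, each an object of numbers: "gripper": the opening, from -1 (shut) to 1 (fully open); "dx", "dy", "dz": the shift along the tool's x, y, z in m; "yaw": the turn about the tool's z in rad. In form: [{"gripper": .., "dx": .., "dy": .., "dz": .., "yaw": ..}, ...]. A call has 1 to 12 rows; each row shifts and turns the commanded pose from where the row before left it, along the tool's axes as they then stand; what a row does not reach is not made up. A row lasts 1/12 s, in which the tool goes at most 41.7 mm and 7.16 degrees, less where a joint would pass 70% of its speed; a pose out of reach is approached as far as the arm can. A call is refused whole if a number of a shift passes 0.0417 or a number of a turn 0.125, either way. A call with a gripper value outside its range is refused whole. The fingers move at their own pace and stop on an object; "force" is the grip in N (left out, the last holds). Time passes only in rows, so rows that do not move let the fingers close. It gives the time, the measured TCP pose, the force, the opening and the grip force at its end, in the units of the state.
- arm.observe(): the state, without advancing time (a new reading comes with each control period).
- arm.grab_frame(name): name is "scene" or "side" or "wrist"; returns the picture (420x560x3 uint8, red, green, blue); there is no depth.
- arm.camera_info(name): a dict with "vfov" (degrees; the focal length in pixels is half the picture's height over the tangent of half this angle, whatever the lens; pixels are square), "cx", "cy" (the principal point, pixels), "dist_coeffs" ([k1, k2, p1, p2, k3] as OpenCV has them; the pictures are not rectified), "T" (4x4, takes a point from camera to world coordinates). Camera axes: x right, y down, z forward; pixel columns grow to the right and rows downward; lengths in m; the calibration is good to about 2 mm. A picture is of the moment at which its call begins: read the wrist's pose just before it. camera_info takes no time and is no camera call; for the wrist camera it gives the pose at the moment of the call.
- arm.close_job(): hands the job in; it is judged then, once.
The state is a dict: "time": time; "joints": joint angles; "dq": joint speeds; "effort": joint torques, N m; "eef_pos": TCP position; "ee_rot": TCP orientation; "wrist_force": force on the tool from outside, world axes, zero at the start; "torque": the same for the moment, N m; "grip_width": finger opening in m; "gripper_force": force on a finger pad.
Only numpy, scipy, OpenCV 4.12 (cv2) and the standard library are available. Lean on these libraries where they do the work, as an engineer would, in place of code of your own. Each camera call takes 0.05 s, during which the arm holds its last target. There are 200 camera calls.

## Working session

There is one attempt and no reset: what is moved stays moved. The work goes in short steps, Python scripts to look and compute and a tool call to move; the robot and the scene stay as the last step left them, time stands still between calls to the robot, and variables do not carry over. Pictures are saved under pics/ and viewed, at most 10 in all, crops included, and the job is handed in when it is done.

Besides the shell and the picture viewer there is one more tool, called after "Call:" in YAML: its name, and indented under it one key for each argument. apply_moves: Moves the arm, as the interface text tells. Its arguments: {"type":"object","properties":{"targets":{"type":"array","items":{"type":"object","properties":{"gripper":{"type":"number"},"dx":{"type":"number"},"dy":{"type":"number"},"dz":{"type":"number"},"yaw":{"type":"number"}}}},"force":{"type":"number"}},"required":["targets"]}

```bash
mkdir -p pics
python3 - <<'E'
from bench import arm
import cv2
s=arm.observe();print(s['time'],s['eef_pos'],s['ee_rot'],s['grip_width'])
for n in("scene","side","wrist"):
    f=arm.grab_frame(n);cv2.imwrite(f"pics/{n}0.png",f[:,:,::-1]);i=arm.camera_info(n);print(n,i['vfov'],i['cx'],i['cy'],i['dist_coeffs']);print(i['T'].round(4) if hasattr(i['T'],'round') else i['T'])
E
```

```text
0.0 [0.15133779 0.60603947 0.2476745 ] [[-9.70186539e-01  2.42359005e-01 -4.38081537e-04]
 [ 2.42359362e-01  9.70185825e-01 -1.18476317e-03]
 [ 1.37882473e-04 -1.25561445e-03 -9.99999202e-01]] 0.08553020559078763
scene 43.26278932467826 277.0449788642564 213.84698305483244 [-0.06442165  0.          0.          0.          0.        ]
[[ 0.9069  0.3328 -0.2582  0.884 ]
 [ 0.4213 -0.7122  0.5616 -0.4551]
 [ 0.003  -0.6181 -0.7861  0.788 ]
 [ 0.      0.      0.      1.    ]]
side 49.719605430913646 271.9680908481616 217.98232940402886 [-0.02821344  0.          0.          0.          0.        ]
[[-0.9049 -0.2546  0.341   0.2982]
 [-0.425   0.5004 -0.7543  0.8069]
 [ 0.0214 -0.8275 -0.5611  0.6241]
 [ 0.      0.      0.      1.    ]]
wrist 58.14464310468115 277.33313689460726 206.88185163947256 [-0.02442854  0.          0.          0.          0.        ]
[[ 0.242   0.9219  0.3025  0.0738]
 [ 0.9703 -0.2296 -0.0765  0.626 ]
 [-0.0011  0.312  -0.9501  0.3736]
 [ 0.      0.      0.      1.    ]]
```

View pics/scene0.png

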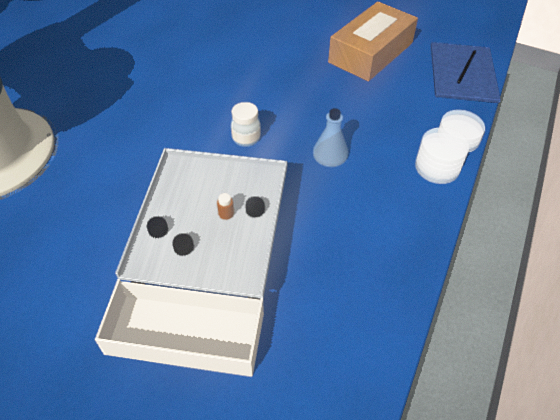

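View pics/side0.png

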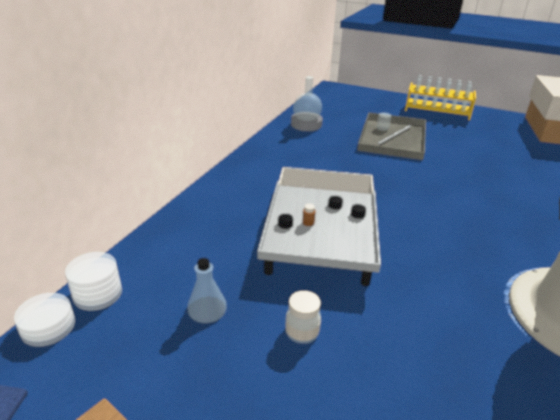

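The scene view shows the caps at about (157,227), (183,244) and (256,207), with the vial at (225,207). The tray corners are near (165,150), (287,161), (263,297) and (119,277). In the side view the caps are at (358,211), (335,203) and (286,221), the vial is at (309,215), and the tray's +y end is nearest that camera.

```bash
cat > h.py <<'E'
import numpy as np, cv2
from bench import arm
def K(i):
    f=210/np.tan(np.radians(i['vfov'])/2); return np.array([[f,0,i['cx']],[0,f,i['cy']],[0,0,1.]])
def und(i,p): return cv2.undistortPoints(np.array(p,float).reshape(-1,1,2),K(i),np.array(i['dist_coeffs'],float)).reshape(-1,2)
def rays(i,p):
    T=np.array(i['T']);u=und(i,p);return T[:3,3],np.c_[u,np.ones(len(u))]@T[:3,:3].T
def onplane(i,p,z):
    c,d=rays(i,p);return c+d*((z-c[2])/d[:,2:])
def proj(i,P):
    M=np.linalg.inv(np.array(i['T']));return cv2.projectPoints(np.array(P,float).reshape(-1,1,3),cv2.Rodrigues(M[:3,:3])[0],M[:3,3],K(i),np.array(i['dist_coeffs'],float))[0].reshape(-1,2)
def tri(i,p,j,q):
    a=[np.linalg.inv(np.array(k['T']))[:3] for k in(i,j)]
    X=cv2.triangulatePoints(a[0],a[1],und(i,p).T,und(j,q).T);return (X[:3]/X[3]).T
def darkblobs(im,box,th=60):
    x0,y0,x1,y1=box;m=(im[y0:y1,x0:x1].max(2)<th).astype(np.uint8)
    n,l,s,c=cv2.connectedComponentsWithStats(m)
    return [(c[k]+[x0,y0]).round(1).tolist()+[int(s[k,4])] for k in range(1,n) if s[k,4]>40]
E
python3 - <<'E'
from h import *
S,D=arm.camera_info("scene"),arm.camera_info("side")
a=cv2.imread("pics/scene0.png");b=cv2.imread("pics/side0.png")
A=sorted(darkblobs(a,(130,180,280,265)));B=sorted(darkblobs(b,(270,190,372,236)))[::-1]
print(A,B)
if len(A)==len(B)==3: print(tri(S,[x[:2] for x in A],D,[x[:2] for x in B]).round(4))
print('vial cap',tri(S,[[225,199]],D,[[309.5,208]]).round(4))
print('corners', onplane(S,[[165,150],[287,161]],.072).round(4), onplane(S,[[119,276],[263,297]],.06).round(4))
cv2.imwrite("pics/z1.png",cv2.resize(a[140:390,90:300],None,fx=2.4,fy=2.4,interpolation=cv2.INTER_CUBIC))
cv2.imwrite("pics/z2.png",cv2.resize(b[160:290,250:390],None,fx=4.5,fy=4.5,interpolation=cv2.INTER_CUBIC))
E
```

```text
[[156.6, 227.3, 210], [179.7, 247.2, 61]] [[357.7, 211.5, 131], [334.8, 202.6, 121], [285.0, 221.2, 147]]
vial cap [[0.5631 0.0292 0.0981]]
corners [[0.39   0.1064 0.072 ]
 [0.6127 0.1782 0.072 ]] [[ 0.468  -0.1581  0.06  ]
 [ 0.6945 -0.0938  0.06  ]]
```

View pics/z1.png

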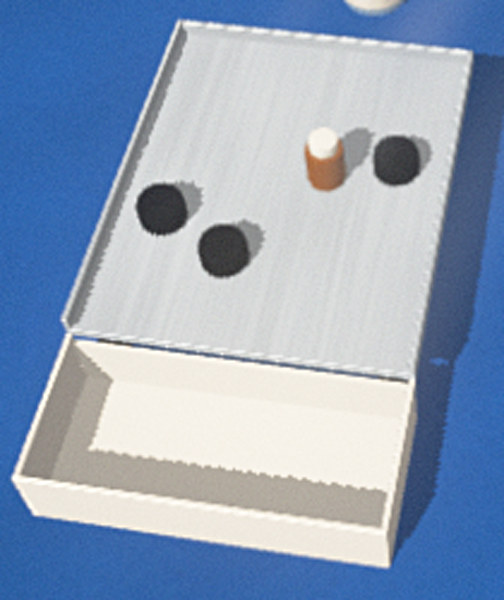

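View pics/z2.png

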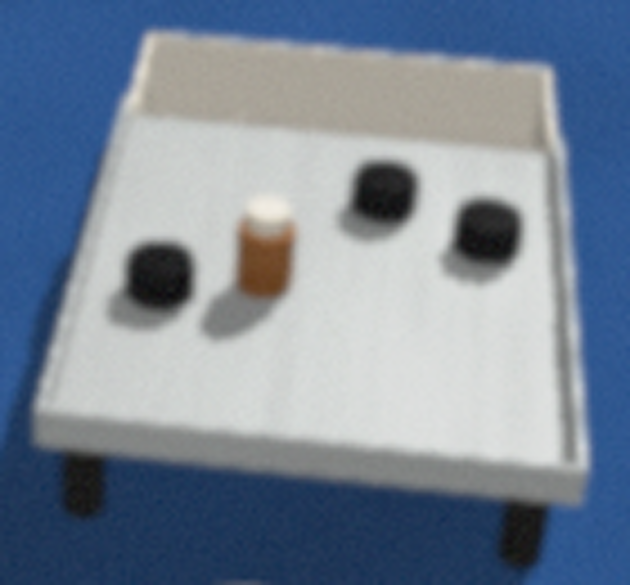

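The crops show, in original pixels, scene caps at about (157,227), (183,244) and (255,206) with the vial cap at (224,199). In the side view they are at (358,211), (335,202) and (285,221), with the vial cap at (309,207). The tray corners are clear in both. Next I triangulate and fit the station.

Run:
```python
from h import *
from scipy.optimize import least_squares
S,D=arm.camera_info("scene"),arm.camera_info("side")
f1=lambda p:(np.array(p)+.5)/2.4-.5+[90,140]
f2=lambda p:(np.array(p)+.5)/4.5-.5+[250,160]
P=tri(S,f1([[162,209],[223,250],[397,160],[323,142]]),D,f2([[489,231],[385,191],[160,275],[269,215]]))
print('A B C vialcap\n',P.round(4))
obj=[(-.115,.165,.072),(.115,.165,.072),(-.115,-.115,.072),(.115,-.115,.06)]
ps=f1([[181,21],[472,51],[65,320],[412,377]])
objd=[(.115,.165,.072),(-.115,.165,.072)]; pd=f2([[36,415],[588,468]])
def W(v,o):
    c,s=np.cos(v[2]),np.sin(v[2]);o=np.array(o);return np.c_[v[0]+c*o[:,0]-s*o[:,1],v[1]+s*o[:,0]+c*o[:,1],o[:,2]]
r=least_squares(lambda v:np.r_[(proj(S,W(v,obj))-ps).ravel(),(proj(D,W(v,objd))-pd).ravel()],[.53,.03,.29],loss='soft_l1')
v=r.x;print('station',v.round(4),r.fun.round(1))
c,s=np.cos(v[2]),np.sin(v[2]);R=np.array([[c,s],[-s,c]])
print('in station',((P[:,:2]-v[:2])@R.T).round(4))
np.save('st.npy',v)
```

```text
A B C vialcap
 [[ 0.4746 -0.053   0.0689]
 [ 0.5329 -0.0651  0.0692]
 [ 0.6058  0.0573  0.069 ]
 [ 0.563   0.0283  0.0993]]
station [ 0.5467 -0.0151  0.292 ] [ 0.4  0.2 -1.5  0.2  1.2 -0.5 -0.5 -1.7  1.5 -2.4 -2.7 -1.3]
in station [[-0.08   -0.0155]
 [-0.0276 -0.0439]
 [ 0.0775  0.0523]
 [ 0.0281  0.0369]]
```

Everything agrees: cap centres measure z≈69 mm (70 expected), and the lanes fall at ±27 and ±80 mm. I'll turn the tool y axis onto station x and set the fingers about 18 mm apart. That cradles a cap from behind without pinching it.

Call:
apply_moves:
  targets:
    - {"yaw":0.115,"gripper":-0.58}
    - {"yaw":0.115,"gripper":-0.58}
    - {"yaw":0.115,"gripper":-0.58}
    - {"yaw":0.115,"gripper":-0.58}
    - {"yaw":0.115,"gripper":-0.58}
    - {"yaw":0.115,"gripper":-0.58}
    - {"yaw":0.115,"gripper":-0.58}
    - {"yaw":0.115,"gripper":-0.58}
    - {"yaw":0.115,"gripper":-0.58}
    - {"gripper":-0.58}

```text
invalid input at $.targets[0]: expected keys gripper, dx, dy, dz, yaw
```

```bash
cat > st.py <<'E'
from h import *
v=np.load('st.npy')
def where(goal=None):
    s=arm.observe();R=np.array(s['ee_rot']);p=np.array(s['eef_pos']);c,sn=np.cos(v[2]),np.sin(v[2])
    Q=np.array([[c,-sn,0],[sn,c,0],[0,0,1]])
    print('t',round(s['time'],2),'st',(Q.T@(p-[v[0],v[1],0])).round(4),'yaw err',round(np.arctan2(R[1,1],R[0,1])-v[2],4),'w',round(s['grip_width'],4),'F',np.round(s['wrist_force'],1),'tip',arm.tip_extent)
    if goal is not None: print('need tool',(R.T@(Q@np.array(goal)+[v[0],v[1],0]-p)).round(4))
E
python3 -c "
from st import *
where([-.08,.03,.2])"
```

```text
t 0.15 st [-0.1997  0.7088  0.2478] yaw err 1.034 w 0.0857 F [-0.  1.  0.] tip 0.017
need tool [-0.45   -0.522   0.0483]
```

All keys are required in every row.

Call:
apply_moves:
  targets:
    - {"gripper":-0.58,"dx":0,"dy":0,"dz":0,"yaw":0.115}
    - {"gripper":-0.58,"dx":0,"dy":0,"dz":0,"yaw":0.115}
    - {"gripper":-0.58,"dx":0,"dy":0,"dz":0,"yaw":0.115}
    - {"gripper":-0.58,"dx":0,"dy":0,"dz":0,"yaw":0.115}
    - {"gripper":-0.58,"dx":0,"dy":0,"dz":0,"yaw":0.115}
    - {"gripper":-0.58,"dx":0,"dy":0,"dz":0,"yaw":0.115}
    - {"gripper":-0.58,"dx":0,"dy":0,"dz":0,"yaw":0.115}
    - {"gripper":-0.58,"dx":0,"dy":0,"dz":0,"yaw":0.115}
    - {"gripper":-0.58,"dx":0,"dy":0,"dz":0,"yaw":0.115}
    - {"gripper":-0.58,"dx":0,"dy":0,"dz":0,"yaw":0}

```text
time: 0.98
eef_pos: [0.1514, 0.6062, 0.248]
ee_rot: [[-0.281, 0.96, -0.0], [0.96, 0.281, -0.0], [-0.0, -0.0, -1.0]]
wrist_force: [0.2, 0.0, -0.4]
grip_width: 0.018
gripper_force: 0.0
```

```bash
python3 -c "
from st import *
where([-.08,.03,.2])"
```

```text
t 0.98 st [-0.1997  0.7088  0.248 ] yaw err -0.0071 w 0.018 F [ 0.2  0.  -0.4] tip 0.017
need tool [-0.6779  0.1245  0.0483]
```

Call:
apply_moves:
  targets:
    - {"gripper":-0.58,"dx":-0.02,"dy":0.004,"dz":0,"yaw":-0.007}
    - {"gripper":-0.58,"dx":-0.03,"dy":0.0055,"dz":0,"yaw":0}
    - {"gripper":-0.58,"dx":-0.03,"dy":0.0055,"dz":0,"yaw":0}
    - {"gripper":-0.58,"dx":-0.03,"dy":0.0055,"dz":0,"yaw":0}
    - {"gripper":-0.58,"dx":-0.03,"dy":0.0055,"dz":0,"yaw":0}
    - {"gripper":-0.58,"dx":-0.03,"dy":0.0055,"dz":0,"yaw":0}
    - {"gripper":-0.58,"dx":-0.03,"dy":0.0055,"dz":0,"yaw":0}
    - {"gripper":-0.58,"dx":-0.03,"dy":0.0055,"dz":0,"yaw":0}
    - {"gripper":-0.58,"dx":-0.03,"dy":0.0055,"dz":0,"yaw":0}
    - {"gripper":-0.58,"dx":-0.03,"dy":0.0055,"dz":0,"yaw":0}
    - {"gripper":-0.58,"dx":-0.03,"dy":0.0055,"dz":0,"yaw":0}
    - {"gripper":-0.58,"dx":-0.03,"dy":0.0055,"dz":0,"yaw":0}

```text
time: 1.98
eef_pos: [0.3161, 0.2893, 0.2483]
ee_rot: [[-0.298, 0.954, 0.0], [0.954, 0.298, 0.0], [0.0, 0.0, -1.0]]
wrist_force: [0.2, -0.0, -0.2]
grip_width: 0.0174
gripper_force: 0.0
```

Call:
apply_moves:
  targets:
    - {"gripper":-0.58,"dx":-0.03,"dy":0.0055,"dz":0,"yaw":0}
    - {"gripper":-0.58,"dx":-0.03,"dy":0.0055,"dz":0,"yaw":0}
    - {"gripper":-0.58,"dx":-0.03,"dy":0.0055,"dz":0,"yaw":0}
    - {"gripper":-0.58,"dx":-0.03,"dy":0.0055,"dz":0,"yaw":0}
    - {"gripper":-0.58,"dx":-0.03,"dy":0.0055,"dz":0,"yaw":0}
    - {"gripper":-0.58,"dx":-0.03,"dy":0.0055,"dz":0,"yaw":0}
    - {"gripper":-0.58,"dx":-0.03,"dy":0.0055,"dz":0,"yaw":0}
    - {"gripper":-0.58,"dx":-0.03,"dy":0.0055,"dz":0,"yaw":0}
    - {"gripper":-0.58,"dx":-0.03,"dy":0.0055,"dz":0,"yaw":0}
    - {"gripper":-0.58,"dx":-0.03,"dy":0.0055,"dz":0,"yaw":0}
    - {"gripper":-0.58,"dx":0,"dy":0,"dz":0,"yaw":0}

```text
time: 2.9
eef_pos: [0.4589, 0.0162, 0.2484]
ee_rot: [[-0.295, 0.955, 0.002], [0.955, 0.295, -0.001], [-0.002, 0.001, -1.0]]
wrist_force: [0.3, 0.9, -0.6]
grip_width: 0.0178
gripper_force: 0.0
```

Run:
```python
from st import *
where([-.08,.03,.13])
i=arm.camera_info("wrist");f=arm.grab_frame("wrist");cv2.imwrite("pics/w1.png",f[:,:,::-1]);np.save('w1T.npy',i['T'])
```

```text
t 2.9 st [-0.0751  0.0553  0.2484] yaw err 0.0079 w 0.0178 F [ 0.3  0.9 -0.6] tip 0.017
need tool [-0.0251 -0.0053  0.1184]
```

View pics/w1.png

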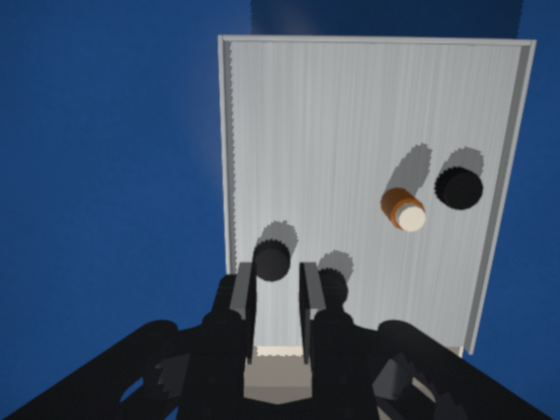

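The wrist view shows cap A at (271,260), B partly hidden at (333,286), C at (459,188) and the vial cap at (411,218). I'll cross-check those positions and measure how wide the gripper is at vial height.

Run:
```python
from st import *
i=dict(arm.camera_info("wrist"));i['T']=np.load('w1T.npy')
c,s=np.cos(v[2]),np.sin(v[2]);R2=np.array([[c,s],[-s,c]])
f=lambda p,z:((onplane(i,p,z)[:,:2]-v[:2])@R2.T).round(4)
print('A,C',f([[271,260],[459,188]],.071),'vial top',f([[411,218]],.104))
print('rim corners back',f([[220,37],[535,42]],.072),'left rim inner base',f([[233,200]],.06))
st=arm.observe();R=np.array(st['ee_rot']);p=np.array(st['eef_pos'])
C,d=rays(i,[[240,263],[255,300],[218,283],[205,320],[150,325],[178,325],[300,263],[338,325]])
C=R.T@(C-p);d=d@R
for x in(-.011,0,.011):
    q=C+d*((x-C[0])/d[:,:1]);print(x,(q[:,1:]*1000).round(0).tolist())
```

```text
A,C [[-0.0796 -0.0138]
 [ 0.0774  0.0536]] vial top [[0.0275 0.0386]]
rim corners back [[-0.1177  0.1676]
 [ 0.1171  0.1674]] left rim inner base [[-0.113   0.0382]]
-0.011 [[-18.0, 52.0], [-9.0, 17.0], [-27.0, 31.0], [-28.0, 2.0], [-49.0, -1.0], [-38.0, -1.0], [13.0, 52.0], [25.0, -1.0]]
0 [[-16.0, 30.0], [-8.0, -1.0], [-23.0, 12.0], [-24.0, -14.0], [-43.0, -17.0], [-33.0, -17.0], [11.0, 30.0], [22.0, -17.0]]
0.011 [[-14.0, 8.0], [-6.0, -18.0], [-20.0, -7.0], [-21.0, -29.0], [-36.0, -32.0], [-28.0, -32.0], [10.0, 8.0], [19.0, -32.0]]
```

The wrist view agrees to 2 mm. The knuckles are about 40 mm to each side near the vial's top height, so I'll narrow the opening to 10 mm, push high on the caps, and steer away from the vial. I start with cap A.

Call:
apply_moves:
  targets:
    - {"gripper":-0.765,"dx":-0.012,"dy":-0.005,"dz":0.01,"yaw":0.008}
    - {"gripper":-0.765,"dx":-0.013,"dy":0,"dz":0.015,"yaw":0}
    - {"gripper":-0.765,"dx":0,"dy":0,"dz":0.02,"yaw":0}
    - {"gripper":-0.765,"dx":0,"dy":0,"dz":0.02,"yaw":0}
    - {"gripper":-0.765,"dx":0,"dy":0,"dz":0.02,"yaw":0}
    - {"gripper":-0.765,"dx":0,"dy":0,"dz":0.02,"yaw":0}
    - {"gripper":-0.765,"dx":0,"dy":0,"dz":0.015,"yaw":0}
    - {"gripper":-0.765,"dx":0,"dy":0,"dz":0.012,"yaw":0}
    - {"gripper":-0.765,"dx":0,"dy":0,"dz":0,"yaw":0}
    - {"gripper":-0.765,"dx":0,"dy":0,"dz":0,"yaw":0}

```text
time: 3.78
eef_pos: [0.4583, -0.0048, 0.1162]
ee_rot: [[-0.288, 0.958, -0.001], [0.958, 0.288, 0.0], [0.001, -0.001, -1.0]]
wrist_force: [-0.5, 0.5, 0.7]
grip_width: 0.0098
gripper_force: 0.0
```

```bash
python3 -c "
from st import *
where([-.08,.03,.086])"
```

```text
t 3.78 st [-0.0816  0.0353  0.1162] yaw err 0.0006 w 0.0098 F [-0.5  0.5  0.7] tip 0.017
need tool [-0.0054  0.0017  0.0302]
```

Call:
apply_moves:
  targets:
    - {"gripper":-0.765,"dx":-0.003,"dy":0.0015,"dz":0.01,"yaw":0}
    - {"gripper":-0.765,"dx":0,"dy":0,"dz":0.01,"yaw":0}
    - {"gripper":-0.765,"dx":0,"dy":0,"dz":0.01,"yaw":0}
    - {"gripper":-0.765,"dx":0,"dy":0,"dz":0,"yaw":0}
    - {"gripper":-0.765,"dx":0,"dy":0,"dz":0,"yaw":0}

```text
time: 4.2
eef_pos: [0.4613, -0.0078, 0.0864]
ee_rot: [[-0.287, 0.958, -0.0], [0.958, 0.287, 0.0], [0.0, -0.0, -1.0]]
wrist_force: [-0.5, -0.8, 0.3]
grip_width: 0.0102
gripper_force: 0.0
```

Run:
```python
from st import *
where([-.08,.03,.086])
f=arm.grab_frame("side");cv2.imwrite("pics/s1.png",cv2.resize(f[150:290,240:400,::-1],None,fx=4,fy=4,interpolation=cv2.INTER_CUBIC))
```

```text
t 4.2 st [-0.0797  0.0316  0.0864] yaw err -0.0014 w 0.0102 F [-0.5 -0.8  0.3] tip 0.017
need tool [-0.0016 -0.0003  0.0004]
```

View pics/s1.png

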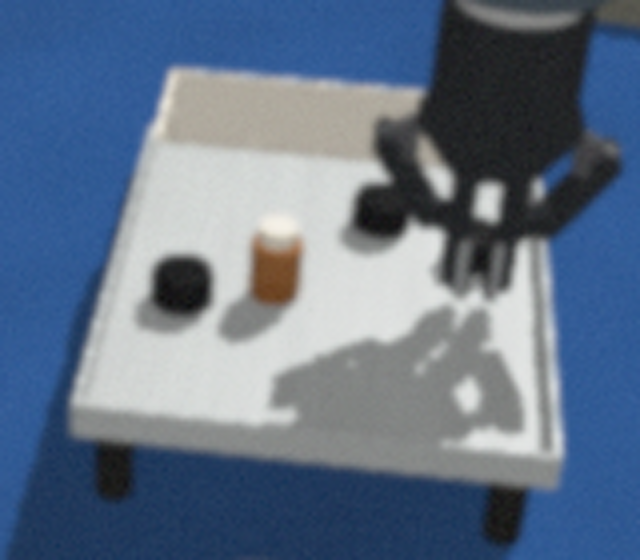

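The side crop shows the fingers on the tray just behind cap A, clear of the rim and the vial. Now I push.

Call:
apply_moves:
  targets:
    - {"gripper":-0.765,"dx":-0.004,"dy":0,"dz":0,"yaw":0}
    - {"gripper":-0.765,"dx":-0.004,"dy":0,"dz":0,"yaw":0}
    - {"gripper":-0.765,"dx":-0.004,"dy":0,"dz":0,"yaw":0}
    - {"gripper":-0.765,"dx":-0.004,"dy":0,"dz":0,"yaw":0}
    - {"gripper":-0.765,"dx":-0.004,"dy":0,"dz":0,"yaw":0}
    - {"gripper":-0.765,"dx":-0.004,"dy":0,"dz":0,"yaw":0}
    - {"gripper":-0.765,"dx":-0.005,"dy":0,"dz":0,"yaw":0}
    - {"gripper":-0.765,"dx":-0.005,"dy":0,"dz":0,"yaw":0}
    - {"gripper":-0.765,"dx":-0.005,"dy":0,"dz":0,"yaw":0}
    - {"gripper":-0.765,"dx":-0.005,"dy":0,"dz":0,"yaw":0}
    - {"gripper":-0.765,"dx":-0.005,"dy":0,"dz":0,"yaw":0}
    - {"gripper":-0.765,"dx":-0.005,"dy":0,"dz":0,"yaw":0}

```text
time: 5.25
eef_pos: [0.4768, -0.0601, 0.0863]
ee_rot: [[-0.286, 0.958, -0.0], [0.958, 0.286, 0.0], [0.0, -0.0, -1.0]]
wrist_force: [-0.4, 0.2, -0.4]
grip_width: 0.0102
gripper_force: 0.1
```

Run:
```python
from st import *
where()
f=arm.grab_frame("scene");cv2.imwrite("pics/s2.png",cv2.resize(f[140:390,60:310,::-1],None,fx=2.4,fy=2.4,interpolation=cv2.INTER_CUBIC))
```

```text
t 5.25 st [-0.0799 -0.0229  0.0863] yaw err -0.0021 w 0.0102 F [-0.4  0.2 -0.4] tip 0.017
```

View pics/s2.png

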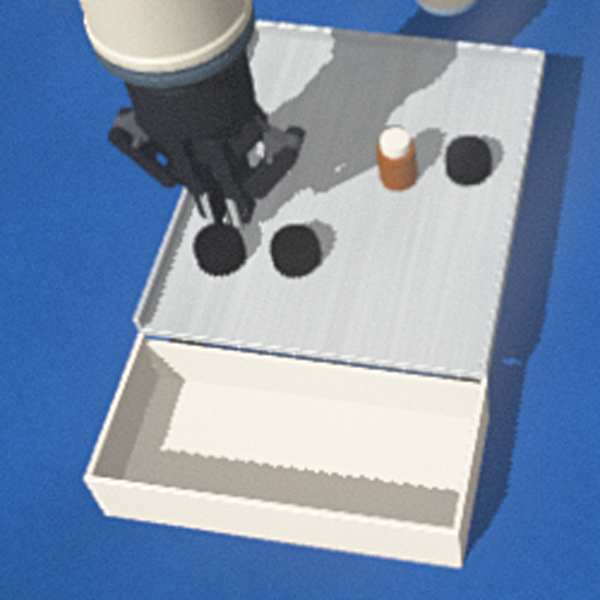

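Cap A slides straight ahead of the fingertips, at crop (219,250), next to B at (296,250). I continue over the edge.

Call:
apply_moves:
  targets:
    - {"gripper":-0.765,"dx":-0.005,"dy":0,"dz":0,"yaw":0}
    - {"gripper":-0.765,"dx":-0.005,"dy":0,"dz":0,"yaw":0}
    - {"gripper":-0.765,"dx":-0.005,"dy":0,"dz":0,"yaw":0}
    - {"gripper":-0.765,"dx":-0.005,"dy":0,"dz":0,"yaw":0}
    - {"gripper":-0.765,"dx":-0.005,"dy":0,"dz":0,"yaw":0}
    - {"gripper":-0.765,"dx":-0.005,"dy":0,"dz":0,"yaw":0}
    - {"gripper":-0.765,"dx":-0.005,"dy":0,"dz":0,"yaw":0}
    - {"gripper":-0.765,"dx":-0.005,"dy":0,"dz":0,"yaw":0}
    - {"gripper":-0.765,"dx":-0.005,"dy":0,"dz":0,"yaw":0}
    - {"gripper":-0.765,"dx":-0.005,"dy":0,"dz":0,"yaw":0}
    - {"gripper":-0.765,"dx":-0.005,"dy":0,"dz":0,"yaw":0}
    - {"gripper":-0.765,"dx":-0.005,"dy":0,"dz":0,"yaw":0}

```text
time: 6.3
eef_pos: [0.4939, -0.1175, 0.0863]
ee_rot: [[-0.286, 0.958, 0.0], [0.958, 0.286, -0.0], [-0.0, 0.0, -1.0]]
wrist_force: [-0.1, 1.0, -0.5]
grip_width: 0.0102
gripper_force: 0.1
```

Call:
apply_moves:
  targets:
    - {"gripper":-0.765,"dx":-0.005,"dy":0,"dz":0,"yaw":0}
    - {"gripper":-0.765,"dx":-0.005,"dy":0,"dz":0,"yaw":0}
    - {"gripper":-0.765,"dx":-0.005,"dy":0,"dz":0,"yaw":0}
    - {"gripper":-0.765,"dx":-0.005,"dy":0,"dz":0,"yaw":0}
    - {"gripper":-0.765,"dx":-0.005,"dy":0,"dz":0,"yaw":0}
    - {"gripper":-0.765,"dx":-0.005,"dy":0,"dz":0,"yaw":0}
    - {"gripper":-0.765,"dx":-0.005,"dy":0,"dz":0,"yaw":0}
    - {"gripper":-0.765,"dx":-0.005,"dy":0,"dz":0,"yaw":0}
    - {"gripper":-0.765,"dx":-0.005,"dy":0,"dz":0,"yaw":0}
    - {"gripper":-0.765,"dx":0,"dy":0,"dz":0,"yaw":0}
    - {"gripper":-0.765,"dx":0,"dy":0,"dz":0,"yaw":0}
    - {"gripper":-0.765,"dx":0,"dy":0,"dz":0,"yaw":0}

```text
time: 7.3
eef_pos: [0.5065, -0.16, 0.0862]
ee_rot: [[-0.286, 0.958, -0.0], [0.958, 0.286, 0.0], [0.0, -0.0, -1.0]]
wrist_force: [0.2, 0.1, 0.3]
grip_width: 0.0099
gripper_force: 0.0
```

Run:
```python
from st import *
where()
f=arm.grab_frame("scene");cv2.imwrite("pics/s3.png",cv2.resize(f[140:390,60:310,::-1],None,fx=2.4,fy=2.4,interpolation=cv2.INTER_CUBIC))
```

```text
t 7.3 st [-0.0802 -0.1272  0.0862] yaw err -0.0021 w 0.0099 F [0.2 0.1 0.3] tip 0.017
```

View pics/s3.png

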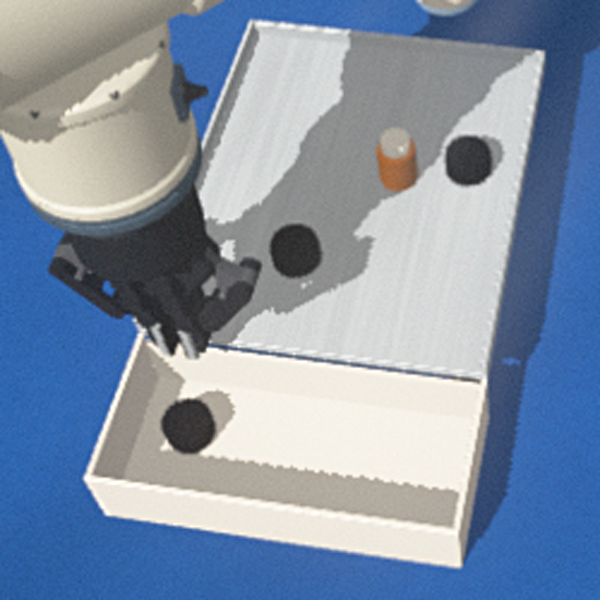

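Cap A is in the bin at crop (188,425). I lift and go behind cap B.

Call:
apply_moves:
  targets:
    - {"gripper":-0.765,"dx":0,"dy":0,"dz":-0.02,"yaw":0}
    - {"gripper":-0.765,"dx":0,"dy":0,"dz":-0.02,"yaw":0}
    - {"gripper":-0.765,"dx":0,"dy":0,"dz":-0.02,"yaw":-0.002}
    - {"gripper":-0.765,"dx":0.02,"dy":0.01,"dz":0,"yaw":0}
    - {"gripper":-0.765,"dx":0.025,"dy":0.01,"dz":0,"yaw":0}
    - {"gripper":-0.765,"dx":0.025,"dy":0.01,"dz":0,"yaw":0}
    - {"gripper":-0.765,"dx":0.025,"dy":0.01,"dz":0,"yaw":0}
    - {"gripper":-0.765,"dx":0.02,"dy":0.01,"dz":0,"yaw":0}
    - {"gripper":-0.765,"dx":0.014,"dy":0.002,"dz":0,"yaw":0}
    - {"gripper":-0.765,"dx":0,"dy":0,"dz":0,"yaw":0}
    - {"gripper":-0.765,"dx":0,"dy":0,"dz":0,"yaw":0}

```text
time: 8.27
eef_pos: [0.5191, -0.0211, 0.1463]
ee_rot: [[-0.29, 0.957, -0.0], [0.957, 0.29, -0.0], [-0.0, -0.0, -1.0]]
wrist_force: [0.2, 0.2, 0.1]
grip_width: 0.0098
gripper_force: 0.0
```

```bash
python3 -c "
from st import *
where([-.028,.003,.086])"
```

```text
t 8.27 st [-0.0281  0.0022  0.1463] yaw err 0.0018 w 0.0098 F [0.2 0.2 0.1] tip 0.017
need tool [0.0008 0.0002 0.0603]
```

Call:
apply_moves:
  targets:
    - {"gripper":-0.765,"dx":0,"dy":0,"dz":0.015,"yaw":0}
    - {"gripper":-0.765,"dx":0,"dy":0,"dz":0.015,"yaw":0}
    - {"gripper":-0.765,"dx":0,"dy":0,"dz":0.015,"yaw":0}
    - {"gripper":-0.765,"dx":0,"dy":0,"dz":0.015,"yaw":0}
    - {"gripper":-0.765,"dx":0,"dy":0,"dz":0,"yaw":0}
    - {"gripper":-0.765,"dx":0,"dy":0,"dz":0,"yaw":0}
    - {"gripper":-0.765,"dx":-0.004,"dy":0,"dz":0,"yaw":0}
    - {"gripper":-0.765,"dx":-0.004,"dy":0,"dz":0,"yaw":0}
    - {"gripper":-0.765,"dx":-0.004,"dy":0,"dz":0,"yaw":0}
    - {"gripper":-0.765,"dx":-0.004,"dy":0,"dz":0,"yaw":0}
    - {"gripper":-0.765,"dx":-0.004,"dy":0,"dz":0,"yaw":0}
    - {"gripper":-0.765,"dx":-0.004,"dy":0,"dz":0,"yaw":0}

```text
time: 9.27
eef_pos: [0.5265, -0.0452, 0.0865]
ee_rot: [[-0.288, 0.958, 0.0], [0.958, 0.288, -0.0], [-0.0, 0.0, -1.0]]
wrist_force: [-0.3, 0.2, 0.6]
grip_width: 0.0101
gripper_force: 0.1
```

Call:
apply_moves:
  targets:
    - {"gripper":-0.765,"dx":-0.005,"dy":0,"dz":0,"yaw":0}
    - {"gripper":-0.765,"dx":-0.005,"dy":0,"dz":0,"yaw":0}
    - {"gripper":-0.765,"dx":-0.005,"dy":0,"dz":0,"yaw":0}
    - {"gripper":-0.765,"dx":-0.005,"dy":0,"dz":0,"yaw":0}
    - {"gripper":-0.765,"dx":-0.005,"dy":0,"dz":0,"yaw":0}
    - {"gripper":-0.765,"dx":-0.005,"dy":0,"dz":0,"yaw":0}
    - {"gripper":-0.765,"dx":-0.005,"dy":0,"dz":0,"yaw":0}
    - {"gripper":-0.765,"dx":-0.005,"dy":0,"dz":0,"yaw":0}
    - {"gripper":-0.765,"dx":-0.005,"dy":0,"dz":0,"yaw":0}
    - {"gripper":-0.765,"dx":-0.005,"dy":0,"dz":0,"yaw":0}
    - {"gripper":-0.765,"dx":-0.005,"dy":0,"dz":0,"yaw":0}
    - {"gripper":-0.765,"dx":-0.005,"dy":0,"dz":0,"yaw":0}

```text
time: 10.27
eef_pos: [0.5436, -0.1026, 0.0863]
ee_rot: [[-0.288, 0.958, -0.0], [0.958, 0.288, 0.0], [0.0, -0.0, -1.0]]
wrist_force: [-0.0, 0.5, -0.3]
grip_width: 0.0104
gripper_force: 0.1
```

Call:
apply_moves:
  targets:
    - {"gripper":-0.765,"dx":-0.005,"dy":0,"dz":0,"yaw":0}
    - {"gripper":-0.765,"dx":-0.005,"dy":0,"dz":0,"yaw":0}
    - {"gripper":-0.765,"dx":-0.005,"dy":0,"dz":0,"yaw":0}
    - {"gripper":-0.765,"dx":-0.005,"dy":0,"dz":0,"yaw":0}
    - {"gripper":-0.765,"dx":-0.005,"dy":0,"dz":0,"yaw":0}
    - {"gripper":-0.765,"dx":-0.005,"dy":0,"dz":0,"yaw":0}
    - {"gripper":-0.765,"dx":-0.005,"dy":0,"dz":0,"yaw":0}
    - {"gripper":-0.765,"dx":-0.005,"dy":0,"dz":0,"yaw":0}
    - {"gripper":-0.765,"dx":-0.005,"dy":0,"dz":0,"yaw":0}
    - {"gripper":-0.765,"dx":0,"dy":0,"dz":0,"yaw":0}
    - {"gripper":-0.765,"dx":0,"dy":0,"dz":0,"yaw":0}
    - {"gripper":-0.765,"dx":0,"dy":0,"dz":0,"yaw":0}

```text
time: 11.27
eef_pos: [0.5563, -0.1451, 0.0862]
ee_rot: [[-0.288, 0.958, -0.0], [0.958, 0.288, 0.0], [0.0, -0.0, -1.0]]
wrist_force: [-1.2, 0.4, 0.3]
grip_width: 0.01
gripper_force: 0.0
```

Run:
```python
from st import *
where([.078,.097,.146])
f=arm.grab_frame("scene");cv2.imwrite("pics/s4.png",cv2.resize(f[140:390,60:310,::-1],None,fx=2.4,fy=2.4,interpolation=cv2.INTER_CUBIC))
```

```text
t 11.27 st [-0.0282 -0.1272  0.0862] yaw err -0.0001 w 0.01 F [-1.2  0.4  0.3] tip 0.017
need tool [ 0.2242  0.1062 -0.0597]
```

View pics/s4.png

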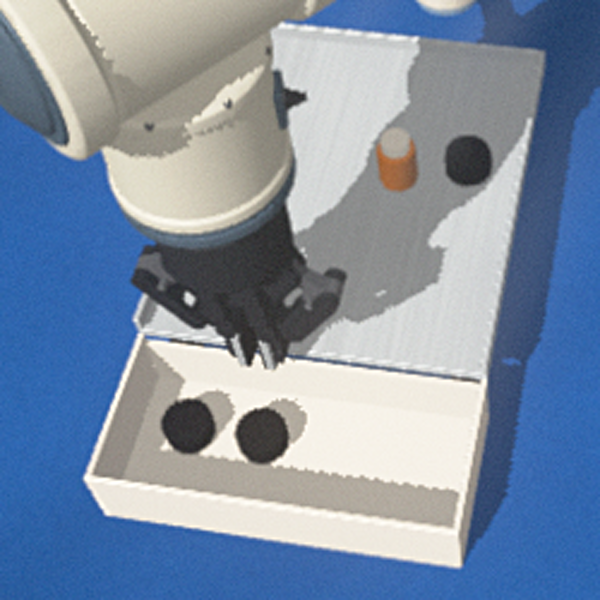

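Cap B is also in the bin, at crop (262,435), and the vial is undisturbed. Cap C is next: I lift clear of the vial and go behind it.

Call:
apply_moves:
  targets:
    - {"gripper":-0.765,"dx":0,"dy":0,"dz":-0.02,"yaw":0}
    - {"gripper":-0.765,"dx":0,"dy":0,"dz":-0.025,"yaw":0}
    - {"gripper":-0.765,"dx":0,"dy":0,"dz":-0.025,"yaw":0}
    - {"gripper":-0.765,"dx":0.014,"dy":0.016,"dz":-0.01,"yaw":0}
    - {"gripper":-0.765,"dx":0.03,"dy":0.02,"dz":0,"yaw":0}
    - {"gripper":-0.765,"dx":0.03,"dy":0.02,"dz":0,"yaw":0}
    - {"gripper":-0.765,"dx":0.03,"dy":0.02,"dz":0,"yaw":0}
    - {"gripper":-0.765,"dx":0.03,"dy":0.02,"dz":0,"yaw":0}
    - {"gripper":-0.765,"dx":0.03,"dy":0.01,"dz":0,"yaw":0}
    - {"gripper":-0.765,"dx":0.03,"dy":0,"dz":0,"yaw":0}
    - {"gripper":-0.765,"dx":0.03,"dy":0,"dz":0,"yaw":0}
    - {"gripper":-0.765,"dx":0,"dy":0,"dz":0,"yaw":0}

```text
time: 12.32
eef_pos: [0.5915, 0.1046, 0.1661]
ee_rot: [[-0.291, 0.957, -0.001], [0.957, 0.291, 0.001], [0.001, -0.001, -1.0]]
wrist_force: [0.8, 0.9, 0.4]
grip_width: 0.0098
gripper_force: 0.0
```

```bash
python3 -c "
from st import *
where([.078,.097,.086])"
```

```text
t 12.32 st [0.0773 0.1017 0.1661] yaw err 0.0035 w 0.0098 F [0.8 0.9 0.4] tip 0.017
need tool [-0.0048  0.0007  0.0801]
```

Call:
apply_moves:
  targets:
    - {"gripper":-0.765,"dx":0,"dy":0,"dz":0.01,"yaw":0}
    - {"gripper":-0.765,"dx":0,"dy":0,"dz":0.02,"yaw":0}
    - {"gripper":-0.765,"dx":0,"dy":0,"dz":0.02,"yaw":0}
    - {"gripper":-0.765,"dx":0,"dy":0,"dz":0.015,"yaw":0}
    - {"gripper":-0.765,"dx":0,"dy":0,"dz":0.014,"yaw":0}
    - {"gripper":-0.765,"dx":0,"dy":0,"dz":0,"yaw":0}
    - {"gripper":-0.765,"dx":0,"dy":0,"dz":0,"yaw":0}

```text
time: 12.9
eef_pos: [0.5931, 0.0991, 0.0865]
ee_rot: [[-0.287, 0.958, -0.002], [0.958, 0.287, -0.0], [0.0, -0.002, -1.0]]
wrist_force: [-0.5, 0.5, -0.0]
grip_width: 0.0102
gripper_force: 0.0
```

```bash
python3 -c "
from st import *
where([.078,.097,.086])"
```

```text
t 12.9 st [0.0773 0.096  0.0865] yaw err -0.0008 w 0.0102 F [-0.5  0.5 -0. ] tip 0.017
need tool [0.001  0.0007 0.0005]
```

Call:
apply_moves:
  targets:
    - {"gripper":-0.765,"dx":-0.004,"dy":0,"dz":0,"yaw":0}
    - {"gripper":-0.765,"dx":-0.004,"dy":0,"dz":0,"yaw":0}
    - {"gripper":-0.765,"dx":-0.004,"dy":0,"dz":0,"yaw":0}
    - {"gripper":-0.765,"dx":-0.004,"dy":0,"dz":0,"yaw":0}
    - {"gripper":-0.765,"dx":-0.004,"dy":0.001,"dz":0,"yaw":0}
    - {"gripper":-0.765,"dx":-0.004,"dy":0.001,"dz":0,"yaw":0}
    - {"gripper":-0.765,"dx":-0.004,"dy":0.001,"dz":0,"yaw":0}
    - {"gripper":-0.765,"dx":-0.004,"dy":0.001,"dz":0,"yaw":0}
    - {"gripper":-0.765,"dx":-0.004,"dy":0.001,"dz":0,"yaw":0}
    - {"gripper":-0.765,"dx":-0.004,"dy":0.001,"dz":0,"yaw":0}
    - {"gripper":-0.765,"dx":0,"dy":0,"dz":0,"yaw":0}

```text
time: 13.82
eef_pos: [0.6112, 0.0626, 0.0872]
ee_rot: [[-0.287, 0.958, 0.0], [0.958, 0.287, -0.0], [-0.0, 0.0, -1.0]]
wrist_force: [0.0, 0.2, -0.4]
grip_width: 0.0103
gripper_force: 0.0
```

Run:
```python
from st import *
where()
f=arm.grab_frame("side");g=arm.grab_frame("scene")
cv2.imwrite("pics/s5.png",np.hstack([cv2.resize(x[:,:,::-1],(400,500),interpolation=cv2.INTER_CUBIC) for x in(f[160:285,260:360],g[150:275,190:290])]))
```

```text
t 13.82 st [0.0842 0.0558 0.0872] yaw err -0.0005 w 0.0103 F [ 0.   0.2 -0.4] tip 0.017
```

View pics/s5.png

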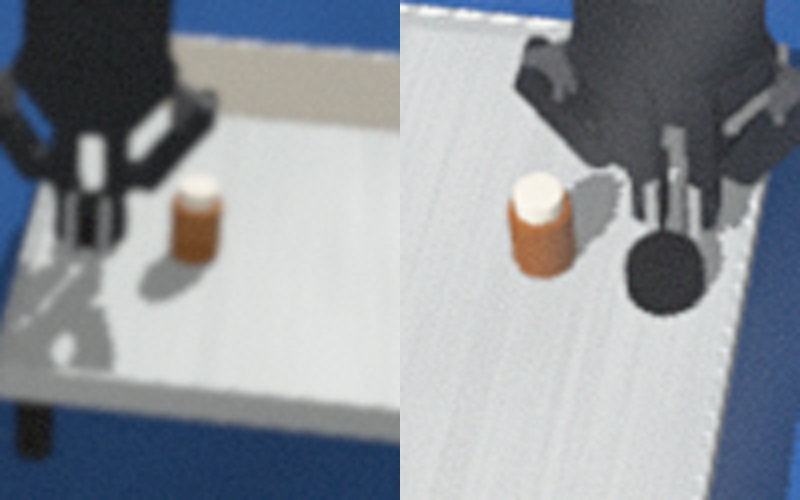

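The cap sits centred ahead of the fingers, at composite (665,272), and the knuckle passes beside and above the vial with about 10 mm of clearance. I continue straight on.

Call:
apply_moves:
  targets:
    - {"gripper":-0.765,"dx":-0.004,"dy":0.0005,"dz":0,"yaw":0}
    - {"gripper":-0.765,"dx":-0.004,"dy":0.0005,"dz":0,"yaw":0}
    - {"gripper":-0.765,"dx":-0.004,"dy":0,"dz":0,"yaw":0}
    - {"gripper":-0.765,"dx":-0.004,"dy":0,"dz":0,"yaw":0}
    - {"gripper":-0.765,"dx":-0.004,"dy":0,"dz":0,"yaw":0}
    - {"gripper":-0.765,"dx":-0.004,"dy":0,"dz":0,"yaw":0}

```text
time: 14.42
eef_pos: [0.6187, 0.0401, 0.0873]
ee_rot: [[-0.288, 0.958, 0.0], [0.958, 0.288, -0.0], [-0.0, 0.0, -1.0]]
wrist_force: [-0.2, -0.4, -0.5]
grip_width: 0.0102
gripper_force: 0.0
```

Call:
apply_moves:
  targets:
    - {"gripper":-0.765,"dx":-0.005,"dy":0,"dz":0,"yaw":0}
    - {"gripper":-0.765,"dx":-0.005,"dy":0,"dz":0,"yaw":0}
    - {"gripper":-0.765,"dx":-0.005,"dy":0,"dz":0,"yaw":0}
    - {"gripper":-0.765,"dx":-0.005,"dy":0,"dz":0,"yaw":0}
    - {"gripper":-0.765,"dx":-0.005,"dy":0,"dz":0,"yaw":0}
    - {"gripper":-0.765,"dx":-0.005,"dy":0,"dz":0,"yaw":0}
    - {"gripper":-0.765,"dx":-0.005,"dy":0,"dz":0,"yaw":0}
    - {"gripper":-0.765,"dx":-0.005,"dy":0,"dz":0,"yaw":0}
    - {"gripper":-0.765,"dx":-0.005,"dy":0,"dz":0,"yaw":0}
    - {"gripper":-0.765,"dx":-0.005,"dy":0,"dz":0,"yaw":0}
    - {"gripper":-0.765,"dx":-0.005,"dy":0,"dz":0,"yaw":0}
    - {"gripper":-0.765,"dx":-0.005,"dy":0,"dz":0,"yaw":0}

```text
time: 15.42
eef_pos: [0.636, -0.0174, 0.0873]
ee_rot: [[-0.288, 0.958, -0.0], [0.958, 0.288, 0.0], [0.0, -0.0, -1.0]]
wrist_force: [-1.1, 0.6, -0.2]
grip_width: 0.0101
gripper_force: 0.0
```

Run:
```python
from st import *
where([.085,-.127,.086])
g=arm.grab_frame("scene");im=g[:,:,::-1]
print(darkblobs(im,(160,240,280,300),45))
```

```text
t 15.42 st [ 0.0849 -0.0279  0.0873] yaw err -0.0 w 0.0101 F [-1.1  0.6 -0.2] tip 0.017
need tool [-0.0991  0.0001  0.0013]
[]
```

I've used all ten views, so from here I check numerically by testing whether the pixels where a cap should be are dark.

Call:
apply_moves:
  targets:
    - {"gripper":-0.765,"dx":-0.005,"dy":0,"dz":0,"yaw":0}
    - {"gripper":-0.765,"dx":-0.005,"dy":0,"dz":0,"yaw":0}
    - {"gripper":-0.765,"dx":-0.005,"dy":0,"dz":0,"yaw":0}
    - {"gripper":-0.765,"dx":-0.005,"dy":0,"dz":0,"yaw":0}
    - {"gripper":-0.765,"dx":-0.005,"dy":0,"dz":0,"yaw":0}
    - {"gripper":-0.765,"dx":-0.005,"dy":0,"dz":0,"yaw":0}
    - {"gripper":-0.765,"dx":-0.005,"dy":0,"dz":0,"yaw":0}
    - {"gripper":-0.765,"dx":-0.005,"dy":0,"dz":0,"yaw":0}
    - {"gripper":-0.765,"dx":-0.005,"dy":0,"dz":0,"yaw":0}
    - {"gripper":-0.765,"dx":-0.005,"dy":0,"dz":0,"yaw":0}
    - {"gripper":-0.765,"dx":-0.005,"dy":0,"dz":0,"yaw":0}
    - {"gripper":-0.765,"dx":-0.005,"dy":0,"dz":0,"yaw":0}

```text
time: 16.47
eef_pos: [0.6533, -0.0749, 0.0873]
ee_rot: [[-0.288, 0.958, 0.0], [0.958, 0.288, -0.0], [-0.0, 0.0, -1.0]]
wrist_force: [-0.1, 1.2, -0.9]
grip_width: 0.0104
gripper_force: 0.1
```

Call:
apply_moves:
  targets:
    - {"gripper":-0.765,"dx":-0.005,"dy":0,"dz":0,"yaw":0}
    - {"gripper":-0.765,"dx":-0.005,"dy":0,"dz":0,"yaw":0}
    - {"gripper":-0.765,"dx":-0.005,"dy":0,"dz":0,"yaw":0}
    - {"gripper":-0.765,"dx":-0.005,"dy":0,"dz":0,"yaw":0}
    - {"gripper":-0.765,"dx":-0.005,"dy":0,"dz":0,"yaw":0}
    - {"gripper":-0.765,"dx":-0.005,"dy":0,"dz":0,"yaw":0}
    - {"gripper":-0.765,"dx":-0.005,"dy":0,"dz":0,"yaw":0}
    - {"gripper":-0.765,"dx":-0.005,"dy":0,"dz":0,"yaw":0}
    - {"gripper":-0.765,"dx":0,"dy":0,"dz":0,"yaw":0}
    - {"gripper":-0.765,"dx":0,"dy":0,"dz":0,"yaw":0}
    - {"gripper":-0.765,"dx":0,"dy":0,"dz":0,"yaw":0}
    - {"gripper":-0.765,"dx":0,"dy":0,"dz":0,"yaw":0}

```text
time: 17.47
eef_pos: [0.6646, -0.1124, 0.0873]
ee_rot: [[-0.288, 0.958, -0.0], [0.958, 0.288, 0.0], [0.0, -0.0, -1.0]]
wrist_force: [-0.6, -0.1, -0.5]
grip_width: 0.01
gripper_force: 0.0
```

Call:
apply_moves:
  targets:
    - {"gripper":-0.765,"dx":0,"dy":0,"dz":-0.02,"yaw":0}
    - {"gripper":-0.765,"dx":0,"dy":0,"dz":-0.03,"yaw":0}
    - {"gripper":-0.765,"dx":0,"dy":0,"dz":-0.03,"yaw":0}
    - {"gripper":-0.765,"dx":0,"dy":0,"dz":-0.03,"yaw":0}
    - {"gripper":-0.765,"dx":0,"dy":0,"dz":-0.03,"yaw":0}
    - {"gripper":-0.765,"dx":0,"dy":0,"dz":0,"yaw":0}
    - {"gripper":-0.765,"dx":0,"dy":0,"dz":0,"yaw":0}

```text
time: 18.05
eef_pos: [0.6654, -0.1126, 0.2292]
ee_rot: [[-0.288, 0.958, 0.003], [0.958, 0.288, -0.001], [-0.002, 0.003, -1.0]]
wrist_force: [0.7, 0.2, -0.2]
grip_width: 0.0098
gripper_force: 0.0
```

Run:
```python
from st import *
where()
S=arm.camera_info("scene");g=arm.grab_frame("scene")[:,:,::-1];o=cv2.imread("pics/scene0.png")
c,s=np.cos(v[2]),np.sin(v[2]);R2=np.array([[c,s],[-s,c]])
for th in(50,65,80):
    b=darkblobs(g,(90,278,270,380),th)
    print(th,b,((onplane(S,[x[:2] for x in b],.015)[:,:2]-v[:2])@R2.T).round(3).tolist() if b else '')
# vial: orange pixels and white cap, before/after
for n,im in(('0',o),('1',g)):
    r=im[180:235,200:250].astype(int);m=(r[:,:,2]-r[:,:,0]>50);y,x=np.nonzero(m);print('vial',n,m.sum(),x.mean()+200,y.mean()+180)
for nm,(x0,y0,x1,y1) in dict(jar=(225,95,268,150),flask=(305,100,355,172)).items():
    print(nm,'absdiff',np.abs(g[y0:y1,x0:x1].astype(int)-o[y0:y1,x0:x1]).mean().round(1))
T=lambda p:np.array([[c,-s],[s,c]])@p+v[:2]
for p in([-.08,-.0155],[-.0276,-.0439],[.0775,.0523],[.085,-.1]):
    x,y=proj(S,[[*T(np.array(p)),.07]])[0].round().astype(int);print('tray',p,g[y-3:y+4,x-3:x+4].mean().round())
```

```text
t 18.05 st [ 0.0856 -0.1275  0.2292] yaw err 0.0003 w 0.0098 F [ 0.7  0.2 -0.2] tip 0.017
50 [] 
65 [[138.2, 317.0, 351], [168.5, 322.1, 234]] [[-0.08, -0.159], [-0.029, -0.161]]
80 [[138.2, 317.1, 366], [169.1, 321.1, 366], [237.9, 332.4, 348]] [[-0.08, -0.159], [-0.028, -0.159], [0.085, -0.162]]
vial 0 187 224.27272727272728 210.27807486631016
vial 1 2 230.5 216.5
jar absdiff 54.6
flask absdiff 11.0
tray [-0.08, -0.0155] 220.0
tray [-0.0276, -0.0439] 217.0
tray [0.0775, 0.0523] 84.0
tray [0.085, -0.1] 215.0
```

All three caps are in the bin at y≈-0.16. The arm now hides the vial and jar in the scene view, so I check them from the side camera.

Run:
```python
from st import *
g=arm.grab_frame("side")[:,:,::-1];o=cv2.imread("pics/side0.png")
for n,im in(('0',o),('1',g)):
    r=im[195:235,295:325].astype(int);m=(r[:,:,2]-r[:,:,0]>50);y,x=np.nonzero(m);print('vial',n,m.sum(),x.mean()+295,y.mean()+195,x.ptp() if hasattr(x,'ptp') else np.ptp(x),np.ptp(y))
for nm,(x0,y0,x1,y1) in dict(jar=(280,288,328,345),flask=(183,255,230,325)).items():
    print(nm,'absdiff',np.abs(g[y0:y1,x0:x1].astype(int)-o[y0:y1,x0:x1]).mean().round(1))
where()
```

```text
vial 0 126 308.484126984127 217.71428571428572 10 13
vial 1 126 308.484126984127 217.71428571428572 10 13
jar absdiff 3.5
flask absdiff 12.1
t 18.15 st [ 0.0845 -0.127   0.2265] yaw err 0.0002 w 0.0101 F [-0.4  0.5 -0.5] tip 0.017
```

```bash
python3 -c "
from bench import arm
print(arm.close_job())"
```

```text
the job is handed in; nothing more can be done
None
```

The job is handed in at about 18 s of the 51 s limit: all three caps measured inside the bin, the vial read unmoved, and the arm never came near the flask or jar; the hand-in returned no verdict.

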